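# Hang the coupon basket and hold the enabling plunger

## Task

Hang the wire sample basket by its bail on the hook of the dip stand and let go of it. Then press the spring-loaded three-position plunger of the grey enabling station down to its middle position (white band gone into the collar, green band at the collar's rim, red band still showing), never pushing it down to its bottom stop, and finish while still holding it there, with the basket hanging at rest. Leave the two flasks and the cup standing where they are.

Things in the scene. Friction and masses are not known exactly. Their poses are not given: they have to be found in the camera images.
- basket_tab (a point): Centre of the blue plastic grip tab on top of the loose sample basket (126 to 235 g): 14 mm thick along its x, 34 mm wide along y, 44 mm tall along z (up); 130 mm above the bench at the start. The basket looks the same turned by half a turn.
- basket_eye (a point): Middle of the underside of the bail's flat top, where the hook carries it: 24.5 mm below basket_tab, same axes. The window below it, passed through by the hook along x, reaches 53 mm down to the pot's rim; its uprights stand 36 mm either side (y), its top is flat for 20 mm and slopes down outwards.
- basket: The basket: round steel wire pot 72 mm across, 52 mm tall, three metal coupons fixed inside; rigid bail of 5 mm wire in its y-z plane (uprights 36 mm either side, 95 mm high, sloping up to 108 mm in the middle) with the tab on top, 152 mm tall in all. Origin: centre of its underside, 130 mm below basket_tab. Same axes.
- stand: White and grey dip stand, fixed; origin on the bench straight below the hook's seat, x points from the hook's tip back to the column, z up. Base plate 250 x 150 mm (x -90 to +160); empty white tank 130 x 130 mm under the seat, top 40 mm above the bench; column 60 x 80 mm, front face at x = +95 mm, top 190 mm above the bench.
- hook_seat (a point): Top of the hook's rod at its lowest place, where the bail should rest: 182 mm above the bench, axes as the stand. The orange rod is 8 mm thick: level from the column forward (stand's -x), its top 6 mm above the seat, dipping to the seat, then turned up to a tip 26 mm in front (its end reaches x = -30 mm) whose top is 22 mm above the seat.
- station: Grey enabling station fixed to the bench, 110 x 90 mm and 56 mm tall with a black collar (42 mm across) to 66 mm; origin on the bench under its centre, z up. The plunger stands in the collar.
- cap_top (a point): Centre of the top of the plunger's black round cap (38 mm across, 12 mm thick), on the station's axis: 108 mm above the bench when released; it goes down with the plunger. Between collar and cap 30 mm of stem show at rest, in three 10 mm bands: white lowest, green, red on top.
- plunger (a joint): Travel of the plunger straight down, in m: 0 released, 0.010 to 0.020 the middle position (green band at the collar's rim, 0.015 its middle), 0.030 the bottom stop. Spring: about 3 N at 0, 7.5 N at 0.015, 12 N at 0.030; it springs back when let go.
- flask_amber: Bystander: stoppered amber glass volumetric flask, empty, standing loose; 68 mm wide at the bulb, 156 mm tall with its white stopper. Origin: centre of its underside. Starts beyond the work, left or right.
- flask_green: Bystander: stoppered green glass volumetric flask, empty, standing loose; 68 mm wide at the bulb, 156 mm tall with its white stopper. Origin: centre of its underside. Starts beyond the work, on the other side.
- bowl: Bystander: loose white ceramic cup, 68 mm across, 50 mm tall, between the robot and the stand. Origin: centre of its underside.
Things that resemble listed ones, but are neither listed nor needed, are in the scene too. What is shaped like the basket but yellow is not meant.

How it is judged:
On the way, in this order (a step that is already met when the one before it is completed fails the run):
1. the basket hangs by its bail on the hook, let go, the plunger not yet pressed (x of basket_eye in the frame of stand between -0.022 and 0.08 m and y of basket_eye in the frame of stand between -0.02 and 0.02 m and z of basket_eye in the frame of hook_seat between -0.008 and 0.015 m and angle between basket_tab's own z axis and vertical below 0.35 rad and contact force between basket and stand above 0.3 N and contact force between basket and the arm below 0.05 N and contact force between basket and the fingers below 0.05 N and value of joint plunger below 0.005 m), for 0.2 s.
2. the plunger is held in its middle position (value of joint plunger between 0.009 and 0.021 m and (contact force between station and the fingers above 2 N or contact force between station and the arm above 2 N)), for 0.5 s.
At the end, for the whole second after the job is handed in: Robot holds plunger at 9 to 21 mm travel, pushing over 2 N; basket hangs by its bail on the hook (20 mm sideways, 22 mm before to 80 mm behind the seat), tilt under 0.35 rad, under 0.05 m/s, on the stand, untouched by the robot; flasks and cup upright (0.2 rad) within 30 mm of their starts (all of step 2 and x of basket_eye in the frame of stand between -0.022 and 0.08 m and y of basket_eye in the frame of stand between -0.02 and 0.02 m and z of basket_eye in the frame of hook_seat between -0.008 and 0.015 m and angle between basket_tab's own z axis and vertical below 0.35 rad and contact force between basket and stand above 0.3 N and contact force between basket and the arm below 0.05 N and contact force between basket and the fingers below 0.05 N and linear speed of basket below 0.05 m/s and distance of each of flask_amber, flask_green, bowl from where it was at the start of the episode below 0.03 m and angle between each of flask_amber, flask_green, bowl's own z axis and vertical below 0.2 rad); the arm keeps its last pose, push and grip.
It fails at once if the plunger is pushed to its bottom stop (travel over 28 mm) (value of joint plunger above 0.028 m).
It fails at once if a flask or the cup is shifted over 30 mm or tipped (distance of any of flask_amber, flask_green, bowl from where it was at the start of the episode above 0.03 m or angle between any of flask_amber, flask_green, bowl's own z axis and vertical above 0.3 rad).
It also fails if it takes over 50 s, if anything falls off the work surface, if the arm or the gripper's body presses on something with over 40 N, if the wrist force passes 120 N, or if a joint passes its speed limit or range.

## Robot

A 7-joint arm with a two-finger parallel gripper is mounted at the origin on the work surface. World frame = base frame: x ahead of the robot, y to its left, z up, the work surface at z = 0. Lengths are in m, angles in rad, forces in N, time in s.
With the tool pointing down it reaches from about 0.35 to 0.9 m from the base axis. Payload 8.1 kg.
Tool frame: the origin (TCP) lies on the centre line of the jaws, within the pads' length; the fingertips stand arm.tip_extent ahead of it and the grasp point (between the pads) lies 3 mm ahead of it (arm.tip_extent is the distance from the TCP to the fingertips, in m); y points along the fingers, z is the direction in which the jaws open and shut, and the axes are right-handed (so a half turn about y gives the same grasp; the last joint's range is limited). The gripper opens to 92 mm and grips with 3 to 60 N. Pads are 19 mm wide; open, the fingers measure 130 mm over their backs; the gripper's body (75 mm by 190 mm) begins 47 mm behind the grasp point.
Start: joints at [-1.442, 0.434, 0.025, 1.573, -0.012, 1.134, -0.075], TCP at [0.144, 0.608, 0.249] pointing down, gripper open.
Joint ranges: [-2.62, 2.62], [-0.44, 2.09], [-1.27, 1.32], [0.08, 2.57], [-1.32, 4.46], [0.12, 2], [-2.74, 2.74]. Speed limits (rad/s): [2.22, 2.22, 3.01, 3.01, 3.14, 3.14, 3.14].

## Interface

Orientations are given as a rotation vector (axis times angle).
In Python, from cell import observe, get_image, sign_off, boxes_of, place_of, arm gives the robot as it stands.
- The arm moves only by the tool arm_command, never from a script. Its argument "plan" is a list of rows, each a list of 2 entries, a list of its own where there are three numbers: the shift along the tool's x, y, z in m, then the turn, a rotation vector about the tool's x, y, z in degrees. In form: [[[tx, ty, tz], [ax, ay, az]], ...]. A call has 1 to 5 rows; each row is the pose to reach, as a shift and turn from the pose commanded when the call began, along the tool's axes at that moment; what a row does not reach only later rows make up. A row lasts 1/10 s, in which the tool goes at most 50 mm and 8.59 degrees, less where a joint would pass 70% of its speed; a pose out of reach is approached as far as the arm can. A call with a gripper value outside its range is refused whole. "fingers" is the closure, from -1 (fully open) to 1 (shut), set as the call begins (left out, the last holds). The fingers move at their own pace and stop on an object; "squeeze" is the grip in N (left out, the last holds). Time passes only in rows, so rows that repeat a pose let the fingers close. It gives the time, the measured TCP pose, the force and the opening at its end, in the units of the state.
- observe(): the state, without advancing time (a new reading comes with each control period).
- get_image(name): name is "side" or "top"; returns a dict with "color" (400x640x3 uint8, red, green, blue), "camera_matrix" (3x3 intrinsics, pixels), "distortion" ([k1, k2, p1, p2, k3] as OpenCV has them; the pictures are not rectified), "world_to_cam" (4x4, takes a point from world to camera coordinates). Camera axes: x right, y up, looking along -z (the intrinsics and any distortion apply to the point x, -y, -z); pixel columns grow to the right and rows downward; lengths in m; the calibration is good to about 2 mm. A picture is of the moment at which its call begins. There is no depth.
- sign_off(): hands the job in, once; it reports no verdict.
Trained networks look in a picture, given as the dict that the camera call returned (one of the last four; its "shot" number tells which), for a name from the list of things; names that differ only in an ending like _2 or _b are one class to them, and where a whole thing is asked for, a point or a joint stands for the part that bears it (a point fixed in the world has none). Each returns a list of dicts, best first, with "confidence" (0 to 1); they miss things now and then, are a little off and sometimes report something else, mostly with a low value. They report only what shows in the picture. A call takes as long as a camera call. They do not tell look-alikes from the thing itself.
- boxes_of(picture, thing): "point" ([column, row] in pixels, amid what is visible of it).
- place_of(picture, thing): "point" ([column, row] in pixels: a listed point, or the origin of a listed thing).
The state is a dict: "clock": time; "joints": joint angles; "dq": joint speeds; "joint_efforts": joint torques, N m; "position": TCP position; "ee_rot": TCP orientation; "force": force on the tool from outside, world axes, zero at the start; "ft_torque": the same for the moment, N m; "width": opening from 0.0 (shut) to 1.0 (fully open).
Only numpy, scipy, OpenCV 4.12 (cv2) and the standard library are available. Lean on these libraries where they do the work, as an engineer would, in place of code of your own. Each camera call takes 0.05 s, during which the arm holds its last target.

## Working session

There is one attempt and no reset: what is moved stays moved. The work goes in short steps, Python scripts to look and compute and a tool call to move; the robot and the scene stay as the last step left them, time stands still between calls to the robot, and variables do not carry over. Pictures are saved under pics/ and viewed, and the job is handed in when it is done.

Besides the shell and the picture viewer there is one more tool, called after "Emit:" by a JSON object that holds its "op" and its "data". arm_command: Moves the arm, as the interface text tells. Its arguments: {"type":"object","properties":{"plan":{"type":"array","items":{"type":"array"}},"fingers":{"type":"number"},"squeeze":{"type":"number"}},"required":["plan"]}

```bash
ls; mkdir -p pics; cat > h.py <<'E'
import numpy as np, cv2, pickle
from cell import observe, get_image, sign_off, boxes_of, place_of, arm
from scipy.spatial.transform import Rotation as R
def ray(p,uv):
    K=np.array(p["camera_matrix"]);d=np.array(p["distortion"])
    x=cv2.undistortPoints(np.array([[uv]],float),K,d)[0,0]
    W=np.array(p["world_to_cam"]);Rm=W[:3,:3];t=W[:3,3]
    return -Rm.T@t, Rm.T@np.array([x[0],-x[1],-1.])
def atz(p,uv,z):
    c,d=ray(p,uv); return c+d*(z-c[2])/d[2]
def tri(p1,u1,p2,u2):
    c1,d1=ray(p1,u1);c2,d2=ray(p2,u2)
    s=np.linalg.lstsq(np.c_[d1,-d2],c2-c1,rcond=None)[0]
    a=c1+d1*s[0];b=c2+d2*s[1];return (a+b)/2,np.linalg.norm(a-b)
def proj(p,X):
    W=np.array(p["world_to_cam"]);X=np.atleast_2d(X)@W[:3,:3].T+W[:3,3]
    X=X*[1,-1,-1]
    return cv2.projectPoints(X,np.zeros(3),np.zeros(3),np.array(p["camera_matrix"]),np.array(p["distortion"]))[0][:,0]
def save(p,n): cv2.imwrite(f"pics/{n}.png",p["color"][:,:,::-1])
E
python3 - <<'E'
from h import *
o=observe();print({k:np.round(v,3) for k,v in o.items()});print(arm, getattr(arm,'tip_extent',None))
print(R.from_rotvec(o["ee_rot"]).as_matrix().round(3))
s=get_image("side");t=get_image("top");save(s,"side0");save(t,"top0")
for n in ["basket_tab","basket_eye","basket","stand","hook_seat","station","cap_top","flask_amber","flask_green","bowl"]:
  for nm,p in (("side",s),("top",t)):
    print(n,nm,[(np.round(d["point"],1).tolist(),round(d["confidence"],2)) for d in place_of(p,n)[:4]])
pickle.dump((s,t),open("p0.pkl","wb"))
E
```

```text
pics
{'clock': np.float64(0.0), 'joints': array([-1.442,  0.435,  0.025,  1.574, -0.012,  1.134, -0.075]), 'dq': array([ 0.001, -0.   , -0.   ,  0.001,  0.002,  0.   , -0.   ]), 'joint_efforts': array([-1.0000e-03, -6.6786e+01,  9.8500e-01, -3.1446e+01, -6.1000e-02,
        4.3000e-02,  0.0000e+00]), 'position': array([0.143, 0.608, 0.248]), 'ee_rot': array([-1.565,  0.182, -0.182]), 'force': array([-0.174, -0.273,  0.067]), 'ft_torque': array([-0.003, -0.041,  0.039]), 'width': np.float64(1.001)}
<Robot object at 0x7f1ecbd67e00> 0.022
[[ 0.973 -0.     0.23 ]
 [-0.23  -0.002  0.973]
 [ 0.    -1.    -0.002]]
basket_tab side [([375.1, 245.1], 0.94), ([332.7, 250.8], 0.77), ([276.9, 211.9], 0.7), ([279.5, 261.5], 0.64)]
basket_tab top [([405.9, 226.0], 0.7), ([395.2, 271.0], 0.68), ([397.7, 232.8], 0.66), ([406.0, 183.4], 0.62)]
basket_eye side [([377.5, 253.2], 0.82), ([328.5, 296.6], 0.65), ([283.3, 267.4], 0.57), ([287.5, 175.0], 0.23)]
basket_eye top [([391.7, 271.5], 0.86), ([440.9, 241.0], 0.8), ([398.7, 226.0], 0.79), ([401.8, 186.9], 0.75)]
basket side [([325.3, 328.7], 0.82), ([374.9, 279.3], 0.75), ([325.8, 283.7], 0.7), ([281.3, 291.1], 0.59)]
basket top [([430.5, 246.1], 0.75), ([395.7, 229.3], 0.68), ([394.5, 194.7], 0.58)]
stand side []
stand top [([310.8, 199.2], 0.58)]
hook_seat side []
hook_seat top [([307.5, 186.4], 0.95)]
station side [([287.7, 176.4], 0.89)]
station top [([216.9, 217.1], 0.88)]
cap_top side [([283.6, 148.3], 0.44)]
cap_top top [([207.7, 214.6], 0.67)]
flask_amber side [([394.9, 252.3], 0.91)]
flask_amber top [([368.9, 161.7], 0.76)]
flask_green side [([338.6, 175.9], 0.64)]
flask_green top [([238.3, 166.6], 0.92), ([221.9, 219.6], 0.37)]
bowl side [([278.3, 213.5], 0.6), ([331.2, 261.9], 0.41)]
bowl top [([283.2, 249.4], 0.66)]
```

View pics/side0.png

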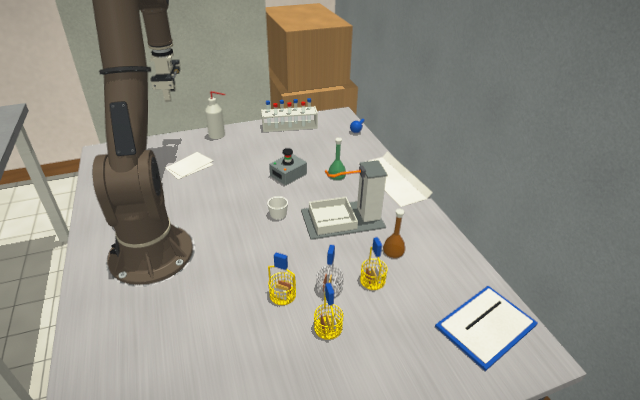

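View pics/top0.png

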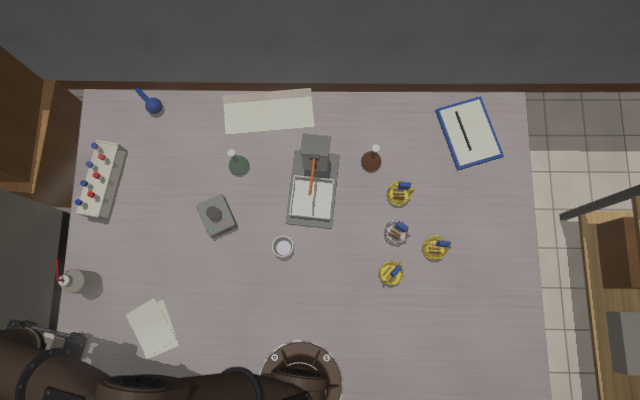

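```bash
python3 - <<'E'
from h import *
s,t=pickle.load(open("p0.pkl","rb"))
for p in (s,t):
  c,d=ray(p,[320,200]);print(c.round(3),(d/np.linalg.norm(d)).round(3),np.array(p["camera_matrix"])[0,0])
a=cv2.resize(s["color"][200:350,240:420],None,fx=4,fy=4,interpolation=cv2.INTER_CUBIC)
b=cv2.resize(t["color"][150:300,340:480],None,fx=4,fy=4,interpolation=cv2.INTER_CUBIC)
cv2.imwrite("pics/cs.png",a[:,:,::-1]);cv2.imwrite("pics/ct.png",b[:,:,::-1])
E
```

```text
[ 0.156 -1.05   0.932] [ 0.272  0.744 -0.611] 438.0304395104801
[ 0.242 -0.06   1.589] [ 0.201  0.003 -0.979] 496.0327063134288
```

View pics/cs.png

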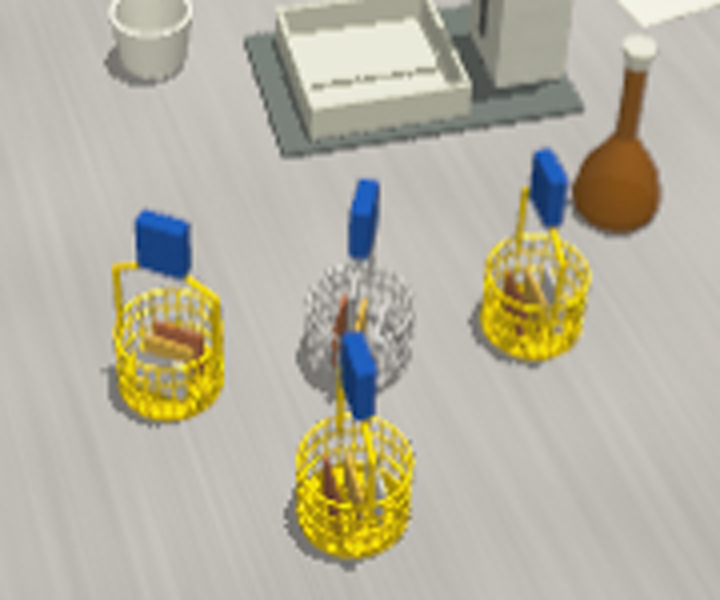

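View pics/ct.png

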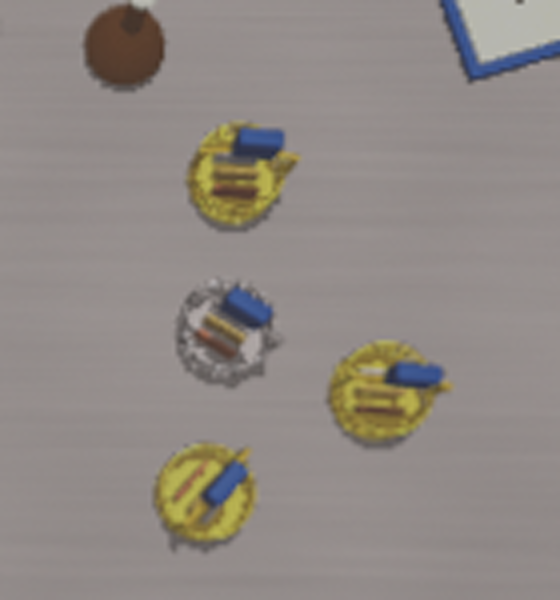

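The four basket-shaped things have their tabs at these pixels:

| Colour | Side view | Top view |
|---|---|---|
| Yellow | (281,261) | (396,271) |
| Yellow | (377,247) | (404,186) |
| Yellow | (330,294) | (443,244) |
| Grey steel wire | (331,255) | (402,227) |

The grey one is the basket meant, because yellow ones are excluded. The enlarged crops confirm its colour. Next I'll fit poses.

```bash
cat > fit.py <<'E'
from h import *
from scipy.optimize import minimize
def box(cx,cy,yaw,x0,x1,y0,y1,z0,z1):
    P=np.array([[x,y,z] for x in(x0,x1) for y in(y0,y1) for z in(z0,z1)])
    c,s=np.cos(yaw),np.sin(yaw)
    return np.c_[cx+c*P[:,0]-s*P[:,1],cy+s*P[:,0]+c*P[:,1],P[:,2]]
def sil(p,P,sh=(400,640),k=8):
    h=cv2.convexHull(proj(p,P).astype(np.float32))
    m=np.zeros(sh,np.uint8)
    cv2.fillConvexPoly(m,np.round(h*16).astype(np.int32),255,cv2.LINE_AA,4);return m/255.
def blue(p,roi):
    c=p["color"].astype(int);m=((c[...,2]>c[...,0]+45)&(c[...,2]>c[...,1]+30)).astype(float)
    z=np.zeros_like(m);x0,x1,y0,y1=roi;z[y0:y1,x0:x1]=m[y0:y1,x0:x1];return z
E
python3 - <<'E'
from fit import *
s,t=pickle.load(open("p0.pkl","rb"))
ms=blue(s,(318,342,240,270));mt=blue(t,(388,415,215,238))
print(ms.sum(),mt.sum())
def cost(v,w=(1,1)):
    P=box(v[0],v[1],v[2],-.007,.007,-.017,.017,.108,.152)
    return w[0]*abs(sil(s,P)-ms).sum()+w[1]*abs(sil(t,P)-mt).sum()
x,e=tri(s,[331,255],t,[402,227]);print("tri",x,e)
for w in((1,1),(1,0.01),(.01,1)):
  best=min((minimize(cost,[x[0],x[1],y],args=(w,),method="Nelder-Mead",options=dict(initial_simplex=[[x[0],x[1],y],[x[0]+.01,x[1],y],[x[0],x[1]+.01,y],[x[0],x[1],y+.3]])) for y in np.arange(0,np.pi,.4)),key=lambda r:r.fun)
  print(w,best.x.round(4),best.fun)
# others by network
def zz(p,uv,z):return atz(p,uv,z).round(4)
print("hook",zz(t,[307.5,186.4],.182))
print("stand",zz(t,[310.8,199.2],0))
print("station",zz(s,[287.7,176.4],0),zz(t,[216.9,217.1],0))
print("cap",zz(s,[283.6,148.3],.108),zz(t,[207.7,214.6],.108))
print("amber",zz(s,[394.9,252.3],0),zz(t,[368.9,161.7],0))
print("green",zz(s,[338.6,175.9],0),zz(t,[238.3,166.6],0))
print("bowl",zz(s,[278.3,213.5],0),zz(t,[283.2,249.4],0))
a=cv2.resize(s["color"][140:245,255:400],None,fx=5,fy=5,interpolation=cv2.INTER_CUBIC)
b=cv2.resize(t["color"][125:260,190:350],None,fx=4,fy=4,interpolation=cv2.INTER_CUBIC)
cv2.imwrite("pics/cs2.png",a[:,:,::-1]);cv2.imwrite("pics/ct2.png",b[:,:,::-1])
E
```

```text
114.0 46.0
tri [ 0.46260725 -0.29993547  0.12831379] 0.0006796221929118688
(1, 1) [ 0.4628 -0.2957  2.7457] 120.6
(1, 0.01) [ 0.4627 -0.2956  2.7459] 46.53286274509804
(0.01, 1) [ 0.4654 -0.2974  2.3367] 71.21419607843137
hook [ 0.5715 -0.0192  0.182 ]
stand [ 0.5712 -0.0252  0.    ]
station [0.5038 0.259  0.    ] [0.5096 0.2786 0.    ]
cap [0.4992 0.2847 0.108 ] [0.4989 0.2837 0.108 ]
amber [ 0.6998 -0.2319  0.    ] [ 0.6998 -0.2168  0.    ]
green [0.686  0.2024 0.    ] [0.6797 0.2163 0.    ]
bowl [0.4135 0.0591 0.    ] [0.4063 0.0613 0.    ]
```

View pics/cs2.png

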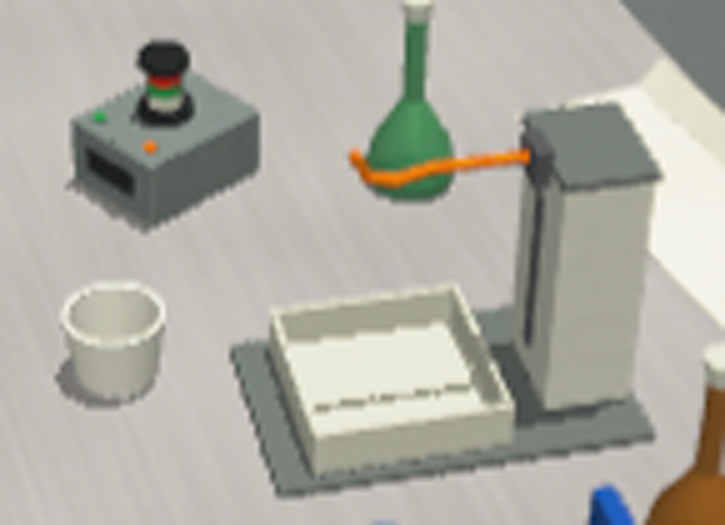

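View pics/ct2.png

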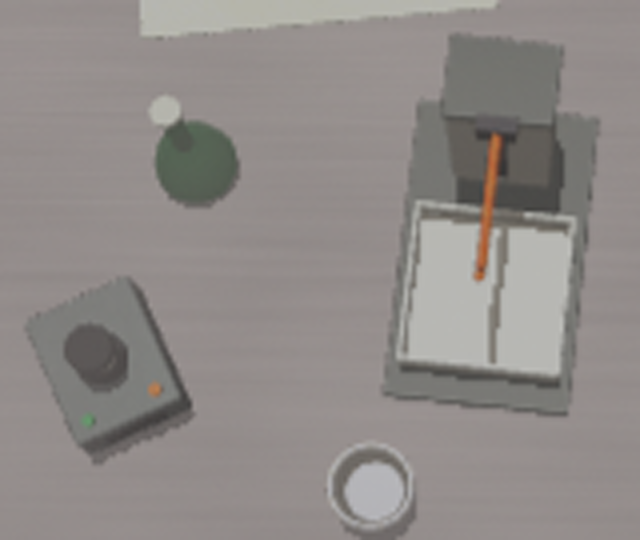

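```bash
python3 - <<'E'
from fit import *
from scipy.optimize import least_squares
s,t=pickle.load(open("p0.pkl","rb"))
def bl(p,roi):
    c=p["color"].astype(float);m=np.clip((c[...,2]-c[...,0]-10)/60,0,1)
    z=np.zeros_like(m);x0,x1,y0,y1=roi;z[y0:y1,x0:x1]=m[y0:y1,x0:x1];return z
ms=bl(s,(318,342,240,270));mt=bl(t,(388,415,215,238))
print(ms.sum(),mt.sum())
def cost(v,w=(1,1)):
    P=box(v[0],v[1],v[2],-.007,.007,-.017,.017,.108,.152)
    return w[0]*abs(sil(s,P)-ms).sum()+w[1]*abs(sil(t,P)-mt).sum()
x=[.4627,-.298]
for w in((1,1),(1,0.01),(.01,1)):
  rs=sorted((minimize(cost,[x[0],x[1],y],args=(w,),method="Nelder-Mead",options=dict(initial_simplex=[[x[0],x[1],y],[x[0]+.01,x[1],y],[x[0],x[1]+.01,y],[x[0],x[1],y+.3]])) for y in np.arange(0,np.pi,.4)),key=lambda r:r.fun)
  for b in rs[:3]: print(w,b.x.round(4),round(b.fun,1))
  if w==(1,1): v=rs[0].x
for n,p,(x0,y0) in (("s",s,(310,235)),("t",t,(375,205))):
    im=cv2.resize(p["color"][y0:y0+60,x0:x0+60],None,fx=10,fy=10,interpolation=cv2.INTER_NEAREST).copy()
    P=box(*v,-.007,.007,-.017,.017,.108,.152)
    h=cv2.convexHull(((proj(p,P)-[x0,y0])*10+5).astype(np.int32))
    cv2.polylines(im,[h],True,(255,255,0))
    cv2.imwrite(f"pics/ov{n}.png",im[:,:,::-1])
# stand
C=np.array([[.16,.075],[.16,-.075],[-.09,-.075],[-.09,.075]])
uv=np.array([[296.2,150],[340,154.5],[332,228.2],[285.8,223.2]])
# hook: rod points 
def f(v,zp=.01):
    c,q=np.cos(v[2]),np.sin(v[2])
    X=np.c_[v[0]+c*C[:,0]-q*C[:,1],v[1]+q*C[:,0]+c*C[:,1],np.full(4,zp)]
    return (proj(t,X)-uv).ravel()
for zp in (.006,.012):
  r=least_squares(f,[.57,-.02,0],args=(zp,));print(zp,r.x.round(4),r.fun.round(1))
print("tip",tri(s,[326.2,171],t,[310,193]))
print("root",tri(s,[360,171.4],t,[313.75,158.75]))
print("rootz",atz(t,[313.75,158.75],.184),atz(s,[360,171.4],.184), "tip", atz(t,[310,193],.198),atz(s,[326.2,171],.198))
E
```

```text
121.08333333333333 53.550000000000004
(1, 1) [ 0.4629 -0.2959  2.7453] 105.1
(1, 1) [ 0.4631 -0.2951  2.7395] 105.3
(1, 1) [ 0.4628 -0.2963 -0.4107] 105.3
(1, 0.01) [ 0.4632 -0.2953 -0.3959] 38.3
(1, 0.01) [ 0.4629 -0.2957 -0.398 ] 38.3
(1, 0.01) [ 0.463  -0.2955  2.7457] 38.4
(0.01, 1) [ 0.4635 -0.2993  2.3389] 63.2
(0.01, 1) [ 0.4636 -0.2961  2.3664] 63.4
(0.01, 1) [ 0.4644 -0.2955  2.3702] 63.5
0.006 [ 0.5713 -0.0302 -0.1085] [-0.6 -0.5  0.4 -0.   0.1  0.4  0.1  0.1]
0.012 [ 0.57   -0.0303 -0.1085] [-0.7 -0.7  0.5 -0.2  0.1  0.6 -0.   0.2]
tip (array([ 0.54810002, -0.02704308,  0.19754318]), np.float64(0.0006174712080296736))
root (array([ 0.65586587, -0.03651289,  0.17950346]), np.float64(0.00020288116241192004))
rootz [ 0.65464721 -0.03661494  0.184     ] [ 0.65276948 -0.04257598  0.184     ] tip [ 0.54830792 -0.02711985  0.198     ] [ 0.54752823 -0.02769971  0.198     ]
```

View pics/ovs.png

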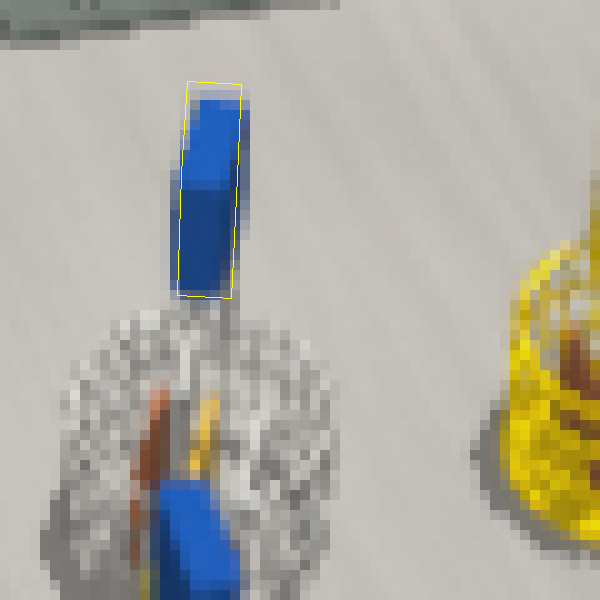

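View pics/ovt.png

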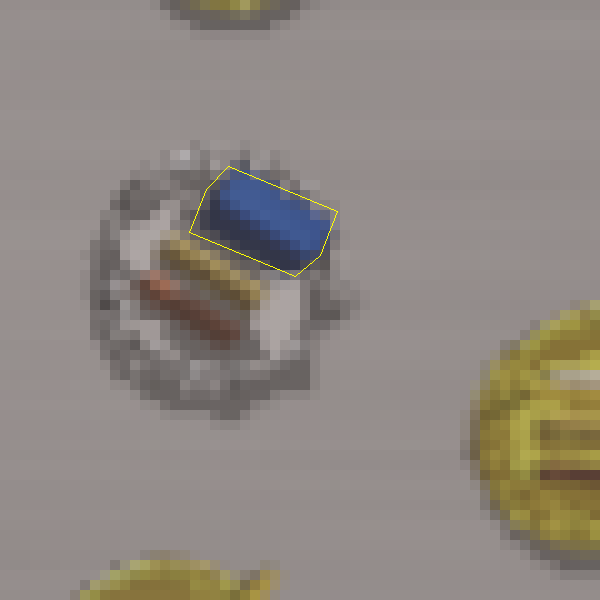

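```bash
cat > fit2.py <<'E'
from fit import *
F=[(0,1,3,2),(4,5,7,6),(0,1,5,4),(2,3,7,6),(1,3,7,5),(0,2,6,4)]
def face(p,Q,k=4):
    m=np.zeros((400,640),np.uint8)
    cv2.fillConvexPoly(m,np.round(proj(p,Q)*64).astype(np.int32),255,cv2.LINE_AA,6);return m/255.
def res(p,roi,P):
    x0,x1,y0,y1=roi;W=np.array(p["world_to_cam"]);cam=-W[:3,:3].T@W[:3,3];c=P.mean(0)
    M=[]
    for f in F:
        Q=P[list(f)];n=Q.mean(0)-c
        if n@(cam-Q.mean(0))>0: M.append(face(p,Q)[y0:y1,x0:x1].ravel())
    A=np.array(M).T; A=np.c_[A,1-A.sum(1)]
    im=p["color"].astype(float);b=im[y0:y1,x0:x1];b=(b[...,2]-b[...,0]).ravel()
    q=np.linalg.lstsq(A,b,rcond=None)[0];return ((A@q-b)**2).sum()/1e3
def fittab(s,t,rs,rt,x,zc=.13,ws=((1,1),(1,.001),(.001,1))):
    out=[]
    for w in ws:
        g=lambda v:w[0]*res(s,rs,box(*v,-.007,.007,-.017,.017,zc-.022,zc+.022))+w[1]*res(t,rt,box(*v,-.007,.007,-.017,.017,zc-.022,zc+.022))
        r=sorted((minimize(g,[x[0],x[1],y],method="Nelder-Mead",options=dict(maxiter=150,initial_simplex=[[x[0]-.004,x[1],y],[x[0]+.006,x[1],y],[x[0],x[1]+.008,y],[x[0],x[1],y+.3]])) for y in np.arange(-1.2,1.4,.35)),key=lambda r:r.fun)
        print(w,r[0].x.round(4),round(r[0].fun,2),r[1].x.round(4),round(r[1].fun,2));out.append(r[0].x)
    return out
E
python3 - <<'E'
from fit2 import *
s,t=pickle.load(open("p0.pkl","rb"))
fittab(s,t,(320,342,238,266),(390,412,217,236),[.463,-.298])
E
```

```text
(1, 1) [ 0.4623 -0.3016 -0.4592] 392.42 [ 0.4639 -0.2981 -0.4631] 403.06
(1, 0.001) [ 0.4613 -0.3042 -0.457 ] 192.02 [ 0.4612 -0.3042 -0.4549] 192.42
(0.001, 1) [ 0.471  -0.3025 -0.5517] 112.97 [ 0.4616 -0.2941 -0.5321] 113.66
```

```bash
cat > go.py <<'E'
import sys
from h import *
# usage: go.py x y z az_deg(tool z azimuth)
a=list(map(float,sys.argv[1:]))
o=observe();M=R.from_rotvec(o["ee_rot"])
az=np.deg2rad(a[3]);z=np.array([np.cos(az),np.sin(az),0]);y=np.array([0,0,-1.]);x=np.cross(y,z)
T=R.from_matrix(np.c_[x,y,z])
print("shift mm",(M.inv().apply(np.array(a[:3])-o["position"])*1e3).round(1),"turn deg",np.rad2deg((M.inv()*T).as_rotvec()).round(2))
print("pos",np.round(o["position"],4),"t",round(float(o["clock"]),2),"F",np.round(o["force"],1),"w",round(float(o["width"]),3),"j",np.round(o["joints"],2))
E
python3 go.py .45 .25 .30 70; python3 go.py .46 .2 .30 62.5
```

```text
shift mm [ 380.5  -51.3 -278.3] turn deg [-0.    6.71  0.  ]
pos [0.1436 0.6083 0.2487] t 1.1 F [-0.6  0.6 -1. ] w 0.999 j [-1.44  0.43  0.03  1.57 -0.01  1.13 -0.08]
shift mm [ 401.7  -51.3 -324.6] turn deg [-0.   14.21  0.  ]
pos [0.1436 0.6083 0.2487] t 1.1 F [-0.6  0.6 -1. ] w 0.999 j [-1.44  0.43  0.03  1.57 -0.01  1.13 -0.08]
```

Emit:
{"op": "arm_command", "data": {"plan": [[[0.038,-0.01,-0.028],[0,1,0]],[[0.076,-0.02,-0.056],[0,2,0]],[[0.114,-0.03,-0.084],[0,3,0]],[[0.152,-0.04,-0.112],[0,4,0]],[[0.19,-0.05,-0.14],[0,5,0]]], "fingers": -1}}

```text
clock: 1.6
position: [0.2974, 0.4267, 0.2993]
ee_rot: [-1.556, 0.251, -0.251]
force: [0.6, 0.5, 1.1]
width: 0.999
```

```bash
python3 go.py .46 .2 .30 62.5
```

```text
shift mm [ 225.7   -0.8 -164.1] turn deg [-0.03  9.17 -0.  ]
pos [0.2974 0.4267 0.2993] t 1.6 F [0.6 0.5 1.1] w 0.999 j [-1.16  0.22  0.11  1.76 -0.03  1.16  0.22]
```

Emit:
{"op": "arm_command", "data": {"plan": [[[0.039,0,-0.028],[0,2,0]],[[0.078,0,-0.056],[0,4,0]],[[0.117,0,-0.086],[0,6,0]],[[0.15,0,-0.122],[0,8,0]],[[0.175,0,-0.165],[0,9,0]]]}}

```text
clock: 2.1
position: [0.4122, 0.215, 0.2989]
ee_rot: [-1.537, 0.374, -0.376]
force: [0.5, -0.3, 0.3]
width: 1.002
```

```bash
python3 go.py .47 -.05 .30 62.5;python3 go.py .462 -.301 .24 62.5
```

```text
shift mm [ 173.3   -1.1 -208.7] turn deg [-0.05  0.1   0.05]
pos [0.4122 0.215  0.2989] t 2.1 F [ 0.5 -0.3  0.3] w 1.002 j [-0.85  0.12  0.29  1.89 -0.04  1.14  0.54]
shift mm [ 281.7   58.8 -435.3] turn deg [-0.05  0.1   0.05]
pos [0.4122 0.215  0.2989] t 2.1 F [ 0.5 -0.3  0.3] w 1.002 j [-0.85  0.12  0.29  1.89 -0.04  1.14  0.54]
```

Emit:
{"op": "arm_command", "data": {"plan": [[[0.03,0,-0.038],[0,0,0]],[[0.06,0,-0.076],[0,0,0]],[[0.09,0,-0.114],[0,0,0]],[[0.12,0,-0.152],[0,0,0]],[[0.15,0,-0.19],[0,0,0]]]}}

```text
clock: 2.6
position: [0.457, -0.0228, 0.2991]
ee_rot: [-1.538, 0.372, -0.374]
force: [1.4, 0.6, 0.2]
width: 1.001
```

```bash
python3 go.py .462 -.301 .24 62.5
```

```text
shift mm [ 131.9   59.  -245.1] turn deg [-0.06  0.23  0.04]
pos [ 0.457  -0.0228  0.2991] t 2.6 F [1.4 0.6 0.2] w 1.001 j [-0.52  0.1   0.51  1.91 -0.06  1.14  1.1 ]
```

Emit:
{"op": "arm_command", "data": {"plan": [[[0.022,0,-0.041],[0,0,0]],[[0.044,0,-0.082],[0,0,0]],[[0.066,0,-0.123],[0,0,0]],[[0.088,0.01,-0.164],[0,0,0]],[[0.11,0.03,-0.204],[0,0,0]]]}}

```text
clock: 3.1
position: [0.4619, -0.2548, 0.2698]
ee_rot: [-1.538, 0.37, -0.376]
force: [0.8, 1.2, 0.5]
width: 1.001
```

```bash
python3 go.py .462 -.301 .22 62.5
```

```text
shift mm [ 21.   49.9 -41.1] turn deg [-0.05  0.26  0.21]
pos [ 0.4619 -0.2548  0.2698] t 3.1 F [0.8 1.2 0.5] w 1.001 j [-0.12  0.28  0.67  1.82 -0.2   1.1   1.72]
```

Emit:
{"op": "arm_command", "data": {"plan": [[[0.01,0.015,-0.02],[0,0,0]],[[0.021,0.04,-0.041],[0,0,0]],[[0.021,0.05,-0.041],[0,0,0]],[[0.021,0.05,-0.041],[0,0,0]]]}}

```text
clock: 3.5
position: [0.4602, -0.2982, 0.2173]
ee_rot: [-1.538, 0.377, -0.372]
force: [-0.3, 0.6, -0.3]
width: 1.003
```

```bash
python3 go.py .462 -.301 .136 62.5
python3 - <<'E'
from h import *
s=get_image("side");t=get_image("top")
o=observe();M=R.from_rotvec(o["ee_rot"]).as_matrix();tip=o["position"]+M[:,1]*.022
for p,n,(x0,y0) in((s,"s1",(260,160)),(t,"t1",(340,150))):
    im=cv2.resize(p["color"][y0:y0+150,x0:x0+150],None,fx=4,fy=4,interpolation=cv2.INTER_CUBIC)
    for X in (tip+M[:,2]*.046,tip-M[:,2]*.046,tip):
        u=((proj(p,X)[0]-[x0,y0])*4).astype(int);cv2.circle(im,tuple(int(k) for k in u),4,(255,0,255),1)
    cv2.imwrite(f"pics/{n}.png",im[:,:,::-1])
E
```

```text
shift mm [ 3.2 81.3 -1.6] turn deg [ 0.01  0.15 -0.18]
pos [ 0.4602 -0.2982  0.2173] t 3.5 F [-0.3  0.6 -0.3] w 1.003 j [-0.    0.38  0.65  1.84 -0.27  1.01  1.85]
```

View pics/s1.png

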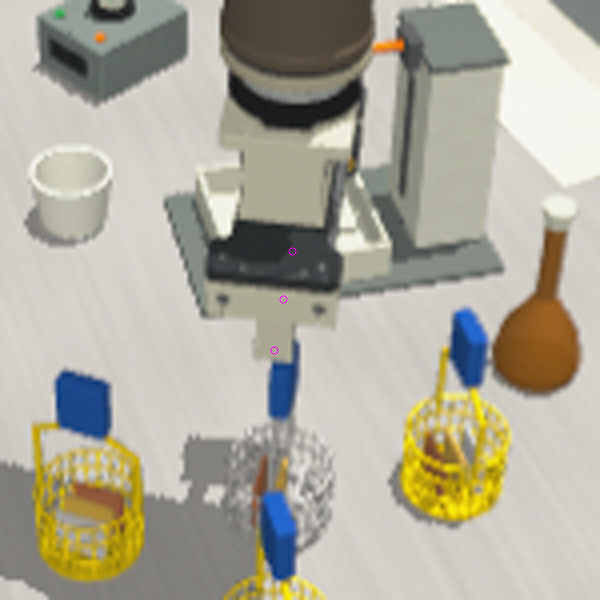

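View pics/t1.png

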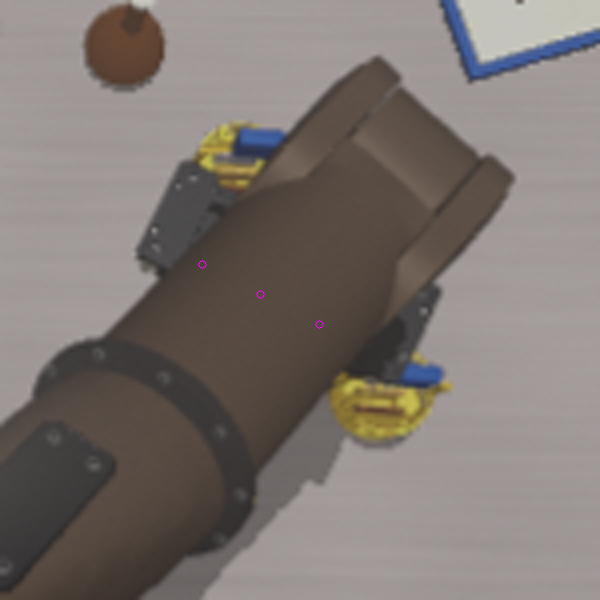

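The side view shows the open jaws right over the grey basket's tab (crop 283,390), lined up with its long side. I'll go down.

Emit:
{"op": "arm_command", "data": {"plan": [[[0.003,0.03,-0.001],[0,0,0]],[[0.003,0.06,-0.001],[0,0,0]],[[0.003,0.076,-0.001],[0,0,0]],[[0.003,0.081,-0.001],[0,0,0]],[[0.003,0.081,-0.001],[0,0,0]]]}}

```text
clock: 4.1
position: [0.4638, -0.3002, 0.1383]
ee_rot: [-1.538, 0.372, -0.373]
force: [0.9, -0.3, -0.2]
width: 0.998
```

```bash
python3 go.py .462 -.301 .136 62.5
python3 - <<'E'
from h import *
s=get_image("side")
im=cv2.resize(s["color"][200:320,260:400],None,fx=5,fy=5,interpolation=cv2.INTER_CUBIC)
cv2.imwrite("pics/s2.png",im[:,:,::-1])
E
```

```text
shift mm [-1.3  2.3 -1.6] turn deg [-0.03  0.29  0.02]
pos [ 0.4638 -0.3002  0.1383] t 4.1 F [ 0.9 -0.3 -0.2] w 0.998 j [ 0.05  0.48  0.6   1.92 -0.36  0.85  1.93]
```

View pics/s2.png

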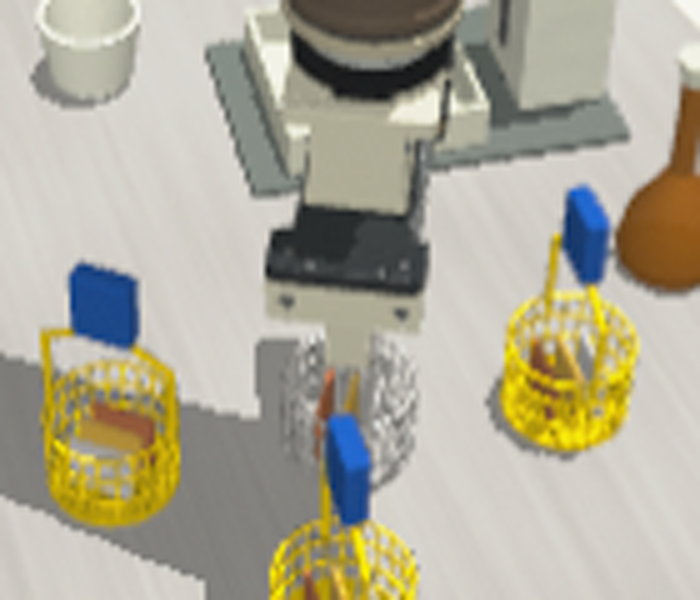

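The near finger now covers the tab (crop 345,350), and nothing is touched. I'll close.

Emit:
{"op": "arm_command", "data": {"plan": [[[0,0,0],[0,0,0]],[[0,0,0],[0,0,0]],[[0,0,0],[0,0,0]],[[0,0,0],[0,0,0]],[[0,0,0],[0,0,0]]], "fingers": 1, "squeeze": 30}}

```text
clock: 4.65
position: [0.4633, -0.3009, 0.1378]
ee_rot: [-1.538, 0.373, -0.374]
force: [0.3, -0.5, -0.5]
width: 0.618
```

Emit:
{"op": "arm_command", "data": {"plan": [[[0,0,0],[0,0,0]],[[0,0,0],[0,0,0]],[[0,0,0],[0,0,0]]]}}

```text
clock: 4.95
position: [0.4633, -0.3007, 0.1377]
ee_rot: [-1.538, 0.373, -0.373]
force: [0.8, 0.2, -2.4]
width: 0.373
```

Emit:
{"op": "arm_command", "data": {"plan": [[[0,0,0],[0,0,0]],[[0,-0.02,0],[0,0,0]],[[0,-0.055,0],[0,0,0]],[[0,-0.1,0],[0,0,0]],[[0,-0.14,0],[0,0,0]]]}}

```text
clock: 5.45
position: [0.4627, -0.301, 0.2792]
ee_rot: [-1.539, 0.374, -0.373]
force: [1.3, -0.7, -2.8]
width: 0.375
```

Emit:
{"op": "arm_command", "data": {"plan": [[[0,-0.02,0],[0,0,0]],[[0,-0.02,0],[0,0,0]],[[0,-0.02,0],[0,0,0]]]}}

```text
clock: 5.75
position: [0.463, -0.3006, 0.297]
ee_rot: [-1.538, 0.374, -0.373]
force: [0.2, 0.6, -2.4]
width: 0.376
```

```bash
python3 go.py .49 -.025 .30 83.8
python3 - <<'E'
from h import *
s=get_image("side")
im=cv2.resize(s["color"][140:280,260:400],None,fx=4,fy=4,interpolation=cv2.INTER_CUBIC)
cv2.imwrite("pics/s3.png",im[:,:,::-1])
E
```

```text
shift mm [-102.3   -2.9  257.3] turn deg [-2.000e-02 -2.107e+01 -3.000e-02]
pos [ 0.463  -0.3006  0.297 ] t 5.75 F [ 0.2  0.6 -2.4] w 0.376 j [-0.04  0.31  0.69  1.72 -0.21  1.19  1.8 ]
```

View pics/s3.png

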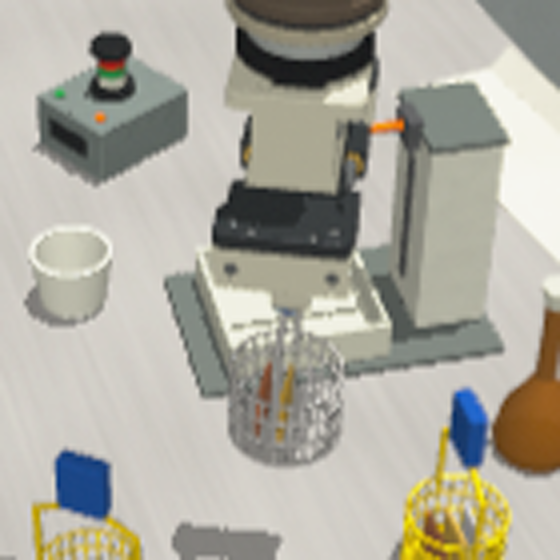

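Basket held (about 0.24 kg, jaws at 34 mm) and hanging plumb. I'll carry it to a point in front of the hook.

Emit:
{"op": "arm_command", "data": {"plan": [[[-0.012,0,0.03],[0,-3,0]],[[-0.026,0,0.07],[0,-7,0]],[[-0.042,0,0.112],[0,-11,0]],[[-0.06,0,0.155],[0,-15,0]],[[-0.076,0,0.195],[0,-18,0]]]}}

```text
clock: 6.3
position: [0.4841, -0.0904, 0.296]
ee_rot: [-1.567, 0.127, -0.122]
force: [0.8, 0.4, -1.4]
width: 0.376
```

```bash
python3 go.py .4965 -.022 .246 83.8
```

```text
shift mm [ 1.6 50.  69.5] turn deg [ 0.01 -2.9  -0.17]
pos [ 0.4841 -0.0904  0.296 ] t 6.3 F [ 0.8  0.4 -1.4] w 0.376 j [-0.38  0.18  0.54  1.85 -0.1   1.15  1.61]
```

Emit:
{"op": "arm_command", "data": {"plan": [[[0,0.012,0.025],[0,-1,0]],[[0.001,0.03,0.05],[0,-2,0]],[[0.002,0.043,0.065],[0,-3,0]],[[0.002,0.05,0.069],[0,-3,0]],[[0.002,0.05,0.069],[0,-3,0]]]}}

```text
clock: 6.8
position: [0.4974, -0.0254, 0.2462]
ee_rot: [-1.57, 0.089, -0.084]
force: [0.1, -0.2, -1.5]
width: 0.372
```

Emit:
{"op": "arm_command", "data": {"plan": [[[0,0,0],[0,0,0]],[[0,0,0],[0,0,0]]]}}

```text
clock: 7.0
position: [0.4985, -0.0265, 0.2483]
ee_rot: [-1.569, 0.087, -0.089]
force: [0.3, -0.9, -2.5]
width: 0.375
```

```bash
python3 go.py .571 -.030 .246 83.8
python3 - <<'E'
from h import *
o=observe();s=get_image("side");t=get_image("top")
M=R.from_rotvec(o["ee_rot"]).as_matrix();eye=o["position"]+M[:,1]*.0322
sx=np.array([.994,-.108,0]);seat=np.array([.571,-.030,.182])
for p,n,(x0,y0) in((s,"s4",(260,130)),(t,"t4",(240,130))):
    im=cv2.resize(p["color"][y0:y0+150,x0:x0+150],None,fx=4,fy=4,interpolation=cv2.INTER_CUBIC)
    for X,c in ((eye,(255,0,255)),(eye-[0,0,.053],(255,0,255)),(seat,(0,255,255)),(seat+sx*-.026+[0,0,.022],(0,255,255))):
        u=((proj(p,X)[0]-[x0,y0])*4+2).astype(int);cv2.circle(im,tuple(int(k) for k in u),4,c,1)
    cv2.imwrite(f"pics/{n}.png",im[:,:,::-1])
E
```

```text
shift mm [72.5  2.4  4.6] turn deg [ 0.01 -0.22  0.06]
pos [ 0.4985 -0.0265  0.2483] t 7.0 F [ 0.3 -0.9 -2.5] w 0.375 j [-0.45  0.24  0.49  1.9  -0.13  1.03  1.55]
```

View pics/s4.png

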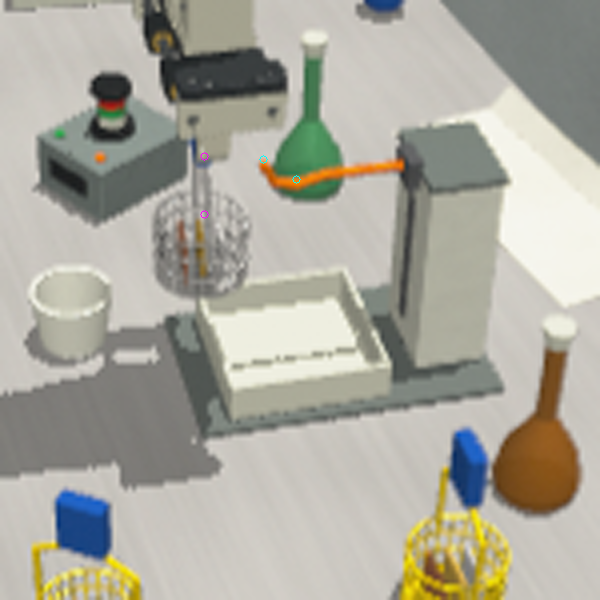

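View pics/t4.png

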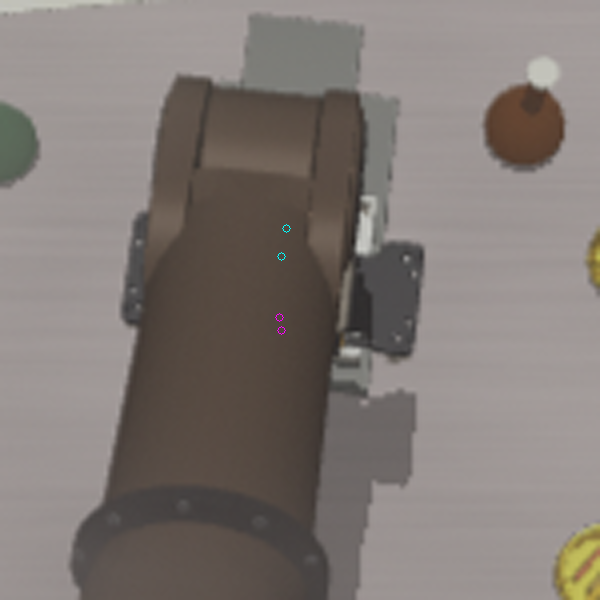

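Model points land on the rod tip (264,160) and dip (296,180) in the side crop. I'll centre the basket, move in over the tip, then lower it.

Emit:
{"op": "arm_command", "data": {"plan": [[[0,0.001,0.004],[0,0,0]],[[0.02,0.002,0.005],[0,0,0]],[[0.04,0.002,0.005],[0,0,0]],[[0.06,0.002,0.005],[0,0,0]],[[0.074,0.002,0.005],[0,0,0]]]}}

```text
clock: 7.6
position: [0.5736, -0.0279, 0.2458]
ee_rot: [-1.569, 0.085, -0.087]
force: [0.1, 1.0, -2.2]
width: 0.374
```

Emit:
{"op": "arm_command", "data": {"plan": [[[0,0,0],[0,0,0]],[[0,0,0],[0,0,0]]]}}

```text
clock: 7.8
position: [0.572, -0.028, 0.2455]
ee_rot: [-1.569, 0.087, -0.086]
force: [-0.3, 0.4, -1.3]
width: 0.376
```

```bash
cat > look.py <<'E'
import sys
from h import *
n=sys.argv[1]
o=observe();s=get_image("side")
M=R.from_rotvec(o["ee_rot"]).as_matrix();eye=o["position"]+M[:,1]*.0322
sx=np.array([.994,-.108,0]);seat=np.array([.571,-.030,.182])
p=s;x0,y0=260,120
im=cv2.resize(p["color"][y0:y0+120,x0:x0+140],None,fx=5,fy=5,interpolation=cv2.INTER_CUBIC)
if len(sys.argv)>2:
  for X,c in ((eye,(255,0,255)),(seat,(0,255,255)),(seat+sx*-.026+[0,0,.022],(0,255,255))):
    u=((proj(p,X)[0]-[x0,y0])*5+2).astype(int);cv2.circle(im,tuple(int(k) for k in u),4,c,1)
cv2.imwrite(f"pics/{n}.png",im[:,:,::-1])
E
python3 go.py .571 -.030 .2142 83.8; python3 look.py s5 1
```

```text
shift mm [-0.7 31.3 -2. ] turn deg [ 0.01 -0.09 -0.04]
pos [ 0.572  -0.028   0.2455] t 7.8 F [-0.3  0.4 -1.3] w 0.376 j [-0.4   0.37  0.49  1.74 -0.19  1.08  1.61]
```

View pics/s5.png

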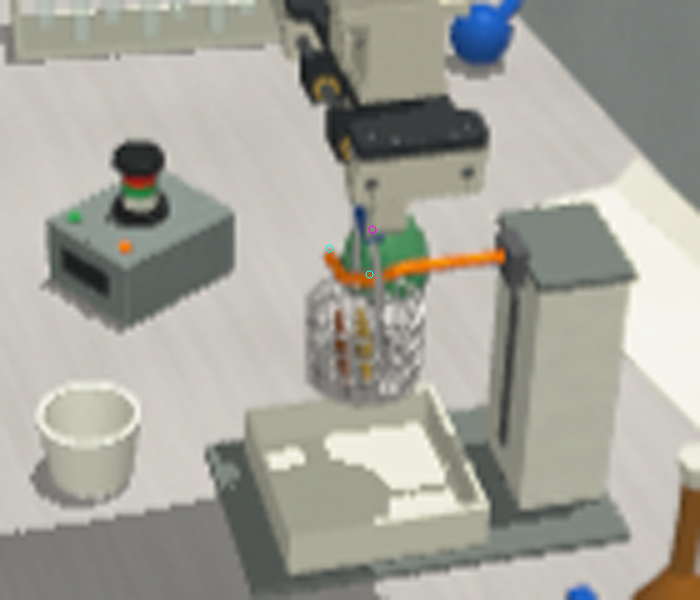

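The near upright crosses in front of the rod at (378,275), so the rod passes through the window. I'll lower it.

Emit:
{"op": "arm_command", "data": {"plan": [[[0,0.008,-0.001],[0,0,0]],[[0,0.016,-0.002],[0,0,0]],[[0,0.023,-0.002],[0,0,0]],[[0,0.028,-0.002],[0,0,0]],[[0,0.03,-0.002],[0,0,0]]]}}

```text
clock: 8.35
position: [0.5717, -0.03, 0.2149]
ee_rot: [-1.569, 0.087, -0.085]
force: [0.3, 0.1, -1.5]
width: 0.374
```

Emit:
{"op": "arm_command", "data": {"plan": [[[0,0,0],[0,0,0]],[[0,0,0],[0,0,0]],[[0,0,0],[0,0,0]]]}}

```text
clock: 8.65
position: [0.5723, -0.0301, 0.216]
ee_rot: [-1.569, 0.086, -0.087]
force: [0.1, -0.0, -2.3]
width: 0.375
```

```bash
python3 go.py .571 -.030 .2142 83.8; python3 look.py s6 1
```

```text
shift mm [-1.3  1.8 -0. ] turn deg [-0.01 -0.09  0.03]
pos [ 0.5723 -0.0301  0.216 ] t 8.65 F [ 0.1 -0.  -2.3] w 0.375 j [-0.39  0.4   0.48  1.77 -0.21  1.02  1.63]
```

View pics/s6.png

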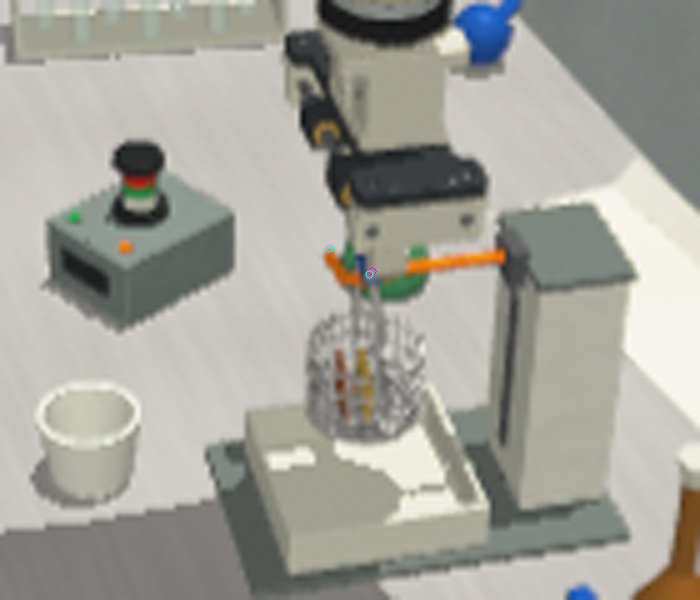

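Eye is about 2 mm above the seat. I'll lower until weight comes off.

Emit:
{"op": "arm_command", "data": {"plan": [[[0,0.001,0],[0,0,0]],[[0,0.002,0],[0,0,0]],[[0,0.003,0],[0,0,0]],[[0,0.003,0],[0,0,0]],[[0,0.003,0],[0,0,0]]]}}

```text
clock: 9.2
position: [0.5724, -0.0301, 0.2136]
ee_rot: [-1.569, 0.085, -0.087]
force: [-1.4, 0.3, 7.4]
width: 0.372
```

```bash
python3 go.py .571 -.030 .2142 83.8
```

```text
shift mm [-1.4 -0.6 -0. ] turn deg [-0.03 -0.09  0.05]
pos [ 0.5724 -0.0301  0.2136] t 9.2 F [-1.4  0.3  7.4] w 0.372 j [-0.38  0.4   0.47  1.78 -0.21  1.01  1.63]
```

Emit:
{"op": "arm_command", "data": {"plan": [[[0,-0.001,0],[0,0,0]],[[0,-0.001,0],[0,0,0]]]}}

```text
clock: 9.4
position: [0.5723, -0.0301, 0.2139]
ee_rot: [-1.569, 0.086, -0.087]
force: [-1.0, -0.2, 2.0]
width: 0.375
```

Emit:
{"op": "arm_command", "data": {"plan": [[[0,0,0],[0,0,0]],[[0,0,0],[0,0,0]],[[0,0,0],[0,0,0]],[[0,0,0],[0,0,0]],[[0,0,0],[0,0,0]]], "fingers": -0.3}}

```text
clock: 9.9
position: [0.5721, -0.0301, 0.2137]
ee_rot: [-1.569, 0.086, -0.086]
force: [0.7, 0.1, -0.1]
width: 0.648
```

```bash
python3 go.py .571 -.030 .30 83.8; python3 look.py s7
```

```text
shift mm [ -1.1 -86.3  -0. ] turn deg [-0.   -0.09 -0.  ]
pos [ 0.5721 -0.0301  0.2137] t 9.9 F [ 0.7  0.1 -0.1] w 0.648 j [-0.39  0.4   0.47  1.78 -0.21  1.01  1.63]
```

View pics/s7.png

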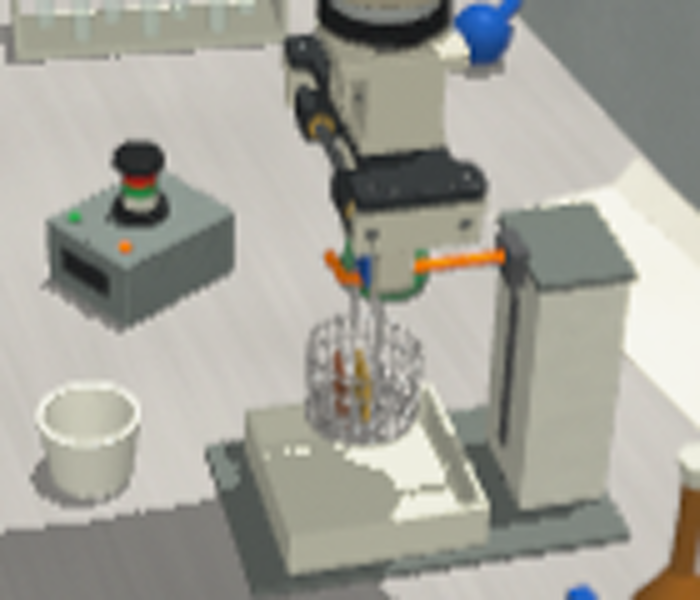

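The jaws are clear of the tab (60 mm open) and the basket stays on the rod. I'll retreat straight up.

Emit:
{"op": "arm_command", "data": {"plan": [[[0,-0.01,0],[0,0,0]],[[0,-0.03,0],[0,0,0]],[[0,-0.055,0],[0,0,0]],[[0,-0.085,0],[0,0,0]],[[0,-0.09,0],[0,0,0]]]}}

```text
clock: 10.45
position: [0.5737, -0.0306, 0.3079]
ee_rot: [-1.568, 0.082, -0.091]
force: [1.4, -0.6, 1.2]
width: 0.649
```

```bash
python3 go.py .499 .284 .20 83.8; python3 look.py s8
```

```text
shift mm [-109.4  107.6  304.4] turn deg [-0.06 -0.11  0.33]
pos [ 0.5737 -0.0306  0.3079] t 10.45 F [ 1.4 -0.6  1.2] w 0.649 j [-0.41  0.32  0.5   1.65 -0.16  1.21  1.59]
```

View pics/s8.png

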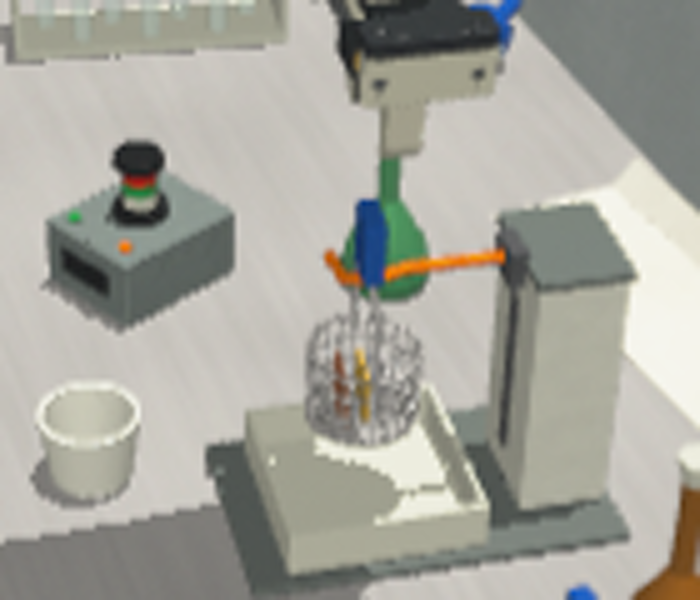

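```bash
python3 - <<'E'
from h import *
s,t=pickle.load(open("p0.pkl","rb"))
print(atz(s,[287.6,150.2],.108),atz(t,[213,212.3],.108))
for p,n,(x0,y0) in((s,"c1",(265,135)),(t,"c2",(190,190))):
    im=cv2.resize(p["color"][y0:y0+55,x0:x0+55],None,fx=10,fy=10,interpolation=cv2.INTER_NEAREST)
    a=np.linspace(0,2*np.pi,40)
    for c,col in(((.4895,.273),(255,255,0)),):
      for r,z in((.019,.108),(.021,.066)):
        u=((proj(p,np.c_[c[0]+r*np.cos(a),c[1]+r*np.sin(a),0*a+z])-[x0,y0])*10+5).astype(np.int32)
        cv2.polylines(im,[u],True,col)
    cv2.imwrite(f"pics/{n}.png",im[:,:,::-1])
E
```

```text
[0.50927774 0.26743838 0.108     ] [0.50609011 0.26810512 0.108     ]
```

View pics/c1.png

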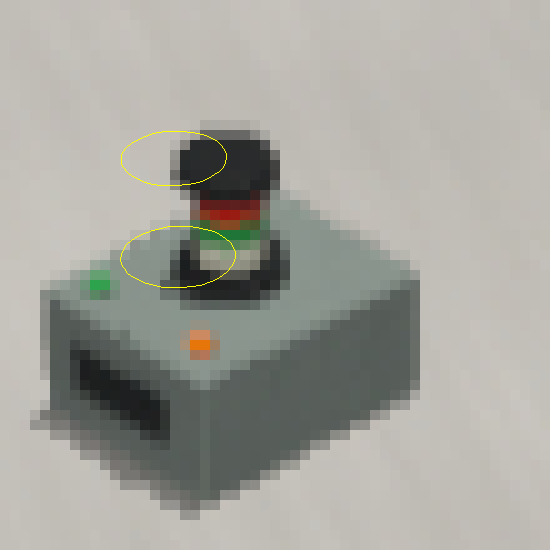

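View pics/c2.png

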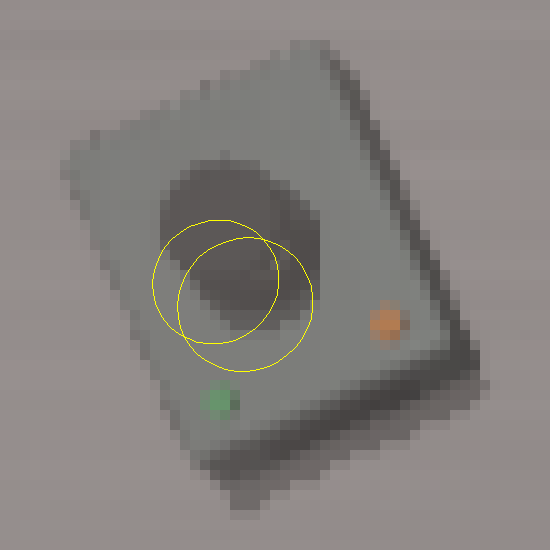

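```bash
python3 go.py .508 .268 .30 83.8
```

```text
shift mm [-97.7   6.8 289.4] turn deg [-0.06 -0.1   0.27]
pos [ 0.5733 -0.0304  0.3069] t 10.5 F [-0.1 -0.1 -0.2] w 0.651 j [-0.41  0.32  0.5   1.65 -0.16  1.21  1.59]
```

Emit:
{"op": "arm_command", "data": {"plan": [[[-0.018,0,0.045],[0,0,0]],[[-0.036,0,0.09],[0,0,0]],[[-0.055,0,0.135],[0,0,0]],[[-0.073,0,0.18],[0,0,0]],[[-0.09,0,0.225],[0,0,0]]], "fingers": 1, "squeeze": 20}}

```text
clock: 11.0
position: [0.506, 0.2051, 0.3033]
ee_rot: [-1.569, 0.087, -0.086]
force: [1.4, -0.0, 0.5]
width: 0.264
```

```bash
python3 go.py .508 .268 .18 83.8
```

```text
shift mm [ -4.8 123.3  62.8] turn deg [ 0.01 -0.08 -0.04]
pos [0.506  0.2051 0.3033] t 11.0 F [ 1.4 -0.   0.5] w 0.264 j [-0.79  0.27  0.4   1.71 -0.11  1.19  1.1 ]
```

Emit:
{"op": "arm_command", "data": {"plan": [[[-0.003,0.02,0.03],[0,0,0]],[[-0.005,0.06,0.055],[0,0,0]],[[-0.005,0.1,0.06],[0,0,0]],[[-0.005,0.123,0.06],[0,0,0]],[[-0.005,0.123,0.06],[0,0,0]]]}}

```text
clock: 11.5
position: [0.5064, 0.2627, 0.1769]
ee_rot: [-1.574, 0.09, -0.081]
force: [0.1, -0.1, 0.1]
width: 0.008
```

Emit:
{"op": "arm_command", "data": {"plan": [[[0,0,0],[0,0,0]],[[0,0,0],[0,0,0]]]}}

```text
clock: 11.7
position: [0.5099, 0.2636, 0.1823]
ee_rot: [-1.568, 0.085, -0.088]
force: [0.1, -0.9, 0.3]
width: 0.004
```

```bash
python3 go.py .508 .268 .136 83.8; python3 look.py s9
```

```text
shift mm [-2.4 46.3  4.1] turn deg [-0.08 -0.12  0.11]
pos [0.5099 0.2636 0.1823] t 11.7 F [ 0.1 -0.9  0.3] w 0.004 j [-0.83  0.42  0.35  1.81 -0.18  0.94  1.06]
```

View pics/s9.png

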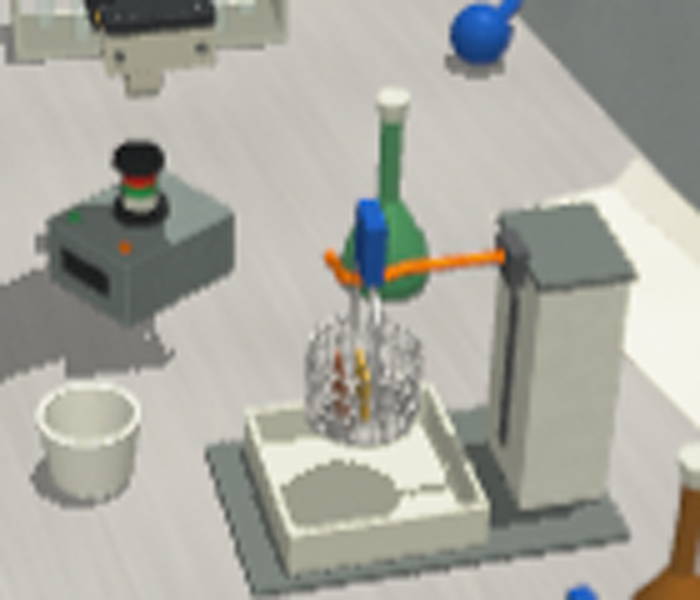

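The basket hangs freely and at rest, and the closed fingers are over the cap. I'll go down to just above it.

Emit:
{"op": "arm_command", "data": {"plan": [[[-0.002,0.015,0.003],[0,0,0]],[[-0.002,0.03,0.004],[0,0,0]],[[-0.002,0.04,0.004],[0,0,0]],[[-0.002,0.044,0.004],[0,0,0]],[[-0.002,0.044,0.004],[0,0,0]]]}}

```text
clock: 12.25
position: [0.5075, 0.2676, 0.1369]
ee_rot: [-1.569, 0.086, -0.086]
force: [0.5, -0.8, -0.4]
width: 0.005
```

```bash
python3 go.py .508 .268 .115 83.8; python3 look.py s10
```

```text
shift mm [ 0.5 21.9  0.5] turn deg [ 0.  -0.1  0. ]
pos [0.5075 0.2676 0.1369] t 12.25 F [ 0.5 -0.8 -0.4] w 0.005 j [-0.82  0.48  0.33  1.85 -0.2   0.84  1.08]
```

View pics/s10.png

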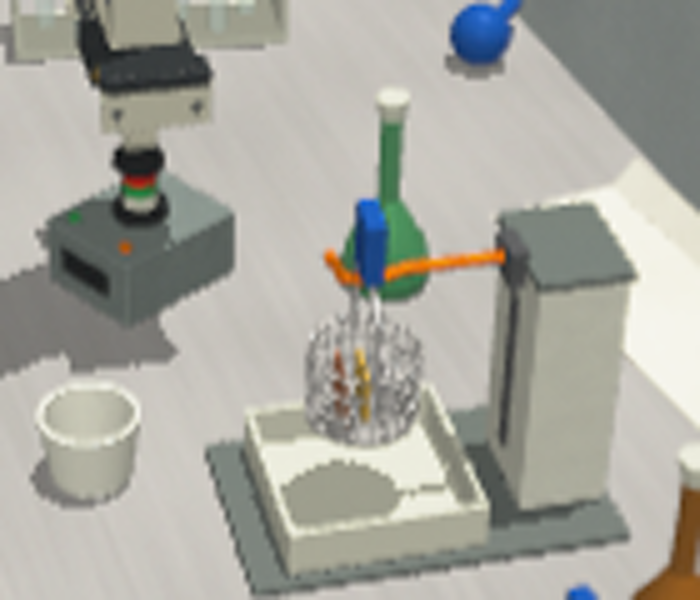

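The finger is centred on the cap (138,150). I'll press slowly and watch the force to find contact.

Emit:
{"op": "arm_command", "data": {"plan": [[[0,0.003,0],[0,0,0]],[[0,0.006,0],[0,0,0]],[[0,0.009,0],[0,0,0]],[[0,0.011,0],[0,0,0]],[[0,0.011,0],[0,0,0]]]}}

```text
clock: 12.8
position: [0.5076, 0.2679, 0.1258]
ee_rot: [-1.569, 0.086, -0.087]
force: [-0.1, -0.6, 3.6]
width: 0.006
```

Emit:
{"op": "arm_command", "data": {"plan": [[[0,0.003,0],[0,0,0]],[[0,0.006,0],[0,0,0]],[[0,0.007,0],[0,0,0]],[[0,0.007,0],[0,0,0]]]}}

```text
clock: 13.2
position: [0.5077, 0.2679, 0.1189]
ee_rot: [-1.569, 0.086, -0.087]
force: [-0.1, -0.7, 6.3]
width: 0.007
```

```bash
python3 go.py .508 .268 .115 83.8
```

```text
shift mm [0.3 3.9 0.1] turn deg [-0.03 -0.09  0.03]
pos [0.5077 0.2679 0.1189] t 13.2 F [-0.1 -0.7  6.3] w 0.007 j [-0.81  0.5   0.32  1.87 -0.21  0.81  1.09]
```

Emit:
{"op": "arm_command", "data": {"plan": [[[0,0.002,0],[0,0,0]],[[0,0.004,0],[0,0,0]],[[0,0.004,0],[0,0,0]],[[0,0.004,0],[0,0,0]]]}}

```text
clock: 13.6
position: [0.5077, 0.2679, 0.1151]
ee_rot: [-1.569, 0.086, -0.087]
force: [-0.1, -0.3, 7.3]
width: -0.0
```

Emit:
{"op": "arm_command", "data": {"plan": [[[0,0,0],[0,0,0]],[[0,0,0],[0,0,0]],[[0,0,0],[0,0,0]],[[0,0,0],[0,0,0]],[[0,0,0],[0,0,0]]]}}

```text
clock: 14.1
position: [0.5077, 0.2679, 0.1151]
ee_rot: [-1.569, 0.086, -0.087]
force: [-0.0, -0.5, 7.0]
width: 0.006
```

```bash
python3 go.py .508 .268 .115 83.8; python3 look.py s11; python3 - <<'E'
from h import *
s=get_image("side");t=get_image("top");s0,t0=pickle.load(open("p0.pkl","rb"))
save(s,"side_end")
im=np.hstack([cv2.resize(p["color"][140:190,265:315],None,fx=8,fy=8,interpolation=cv2.INTER_NEAREST) for p in(s0,s)])
cv2.imwrite("pics/press.png",im[:,:,::-1])
for n in["flask_amber","flask_green","bowl"]:
  for a in (s0,s):
    try: print(n,[(np.round(d["point"],1).tolist(),round(d["confidence"],2)) for d in place_of(a,n)[:2]])
    except Exception as e: print(e)
E
```

```text
shift mm [0.3 0.1 0.1] turn deg [-0.03 -0.09  0.04]
pos [0.5077 0.2679 0.1151] t 14.1 F [-0.  -0.5  7. ] w 0.006 j [-0.81  0.51  0.32  1.87 -0.22  0.8   1.09]
only the last four pictures can be asked about
flask_amber [([391.9, 253.2], 0.8)]
only the last four pictures can be asked about
flask_green [([338.2, 176.1], 0.52)]
only the last four pictures can be asked about
bowl [([278.2, 211.6], 0.61)]
```

View pics/press.png

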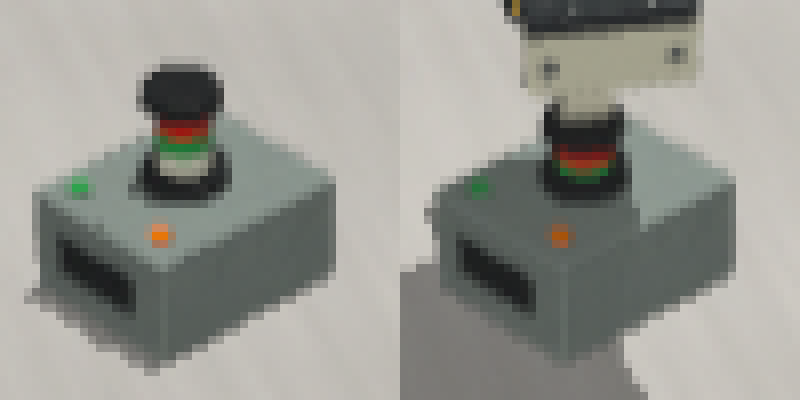

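View pics/side_end.png

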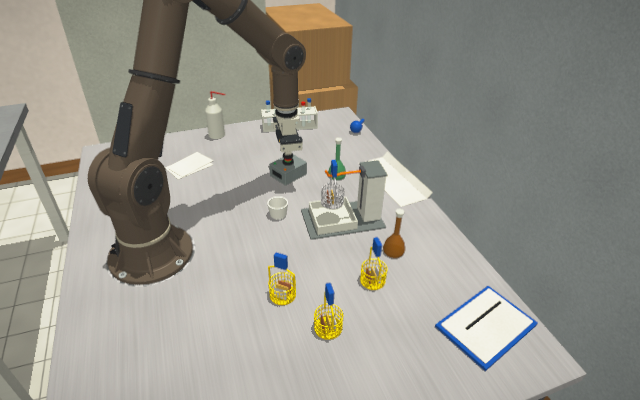

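The white band is gone, green is at the collar's rim (585,175) and red still shows (585,155). The basket hangs on the hook at (332,190), and the flasks and cup haven't moved. I've held for over 0.5 s, so I'll hand in.

```bash
python3 -c "
from cell import *
print(sign_off())"
```

```text
the job is handed in; nothing more can be done
None
```

The grey wire basket is hanging on the hook, let go and at rest. I handed in at about 14.2 s of the 50 s, with the closed fingertips still holding the plunger in its middle position; no verdict came back.

- **Basket:** I took it by its tab and lowered it on the seat until I felt contact. In the last pictures it hangs still and upright, with the arm well clear of it.
- **Plunger:** The push was a steady 7.0 N. The fingertip height gives 15 mm of travel and the spring force about 13 mm, both within the middle position. The picture shows the white band gone, green at the collar's rim and red still showing. It was never near the bottom stop.
- **Flasks and cup:** In the final side picture all three stand upright at their starting places. The detector's points differ from the first ones by at most 3 pixels. I had no final top-view check, and re-running the detector on the start pictures was refused because they were too old.
- **Disagreement on the way:** The detector put the cap about 1–2 cm from where my own fit of the pictures did. I used my fit, and the finger landed centred on the cap.

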